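Free the steel mixing balls jammed in a tilted flask

TASK

Lay the square aluminium bar across the two notched rests at the open end of the white tray, down in both notches and about centred, and let go of it. Then tap the side of the tilted glass flask to shake loose the three steel balls jammed in its neck, until all three have run out into the tray and lie behind the bar. Leave the other things on the bench where they are.

Things in the scene. Friction and masses are not known exactly. Their poses are not given: they have to be found in the camera images.
- stand: Fixed wooden stand, base board 140 x 340 x 12 mm (y -155 to +185), carrying flask, tray, rests and lamp frame. Origin on the table top, z up, x across it (to the robot's left, within about 20 degrees), y along it, uphill (towards the robot). On its +y half a clear flat glass flask lies on rubber pads, tilted 25 degrees, neck and open mouth downhill to -y; on its -y half is the white tray
- tray (a point): point on the tray's floor, stand y -60 mm, z 18.7 mm. The tray is 80 mm wide between wooden side walls (outer faces x +-46 mm, y +21 to -84 mm, tops z 48 mm). It starts under the mouth at stand y +16 mm and slopes 4 degrees down to -y; its end at y -140 mm is open. Balls roll down it to the bar, or off the end if there is no bar
- bar_place (a point): where the bar's centre belongs when it lies in both notches: stand x 0, y -105 mm, z 34 mm (axes as the stand's; tray floor there at z 15.6 mm). The two wooden rests stand at x +-54 mm, each 16 mm in x and 40 mm in y: notch floor z 24 mm, notch 28 mm wide along y, lips up to z 38 mm; the bar lies along the stand's x
- lamp_frame (a point): centre of the open white rectangular lamp frame over flask and neck, stand x 0, y +80 mm, z 191 mm. Underside z 184 mm, top 197 mm, outline x +-45 mm, y -20 to +180 mm, opening 54 mm wide, two thin posts at y +172 mm, x +-36 mm. A gripper pointing straight down beside the flask strikes it; one leaning back from the flask by 35 to 45 degrees clears it
- bar: loose square aluminium bar 160 x 20 x 20 mm, 0.14 to 0.2 kg, lying flat on the table; origin at the centre of its underside, x along its length, z up
- bar_center (a point): centre of the bar, 10 mm above its underside
- flask (a joint): sideways play of the flask on its pads along the stand's x, m: 0 at rest, stops at +-15 mm, about 0.5 N per mm, springs back; flask 0.3 to 0.42 kg. The balls lean on one another in the neck like an arch: slow pushing carries them along, a quick tap at 0.2 to 0.3 m/s that moves the flask 4 to 12 mm shakes them loose; it may take several
- flask_side (a point): middle of the flat side of the flask at the stand's -x (robot's right), where to tap along the stand's +x (the far side is alike). The side is 83 mm long, 32 mm high, upright across, sloping with the flask; point axes: x as the stand's, y uphill along the flask. Flask 70 mm wide, 139 mm long; neck 39 mm wide outside, 31 inside, 35 long; walls 4 mm
- flask_mouth (a point): centre of the flask's open mouth, 31 x 24 mm, at stand y +15 mm, z 47 mm
- ball1_center (a point): centre of a loose steel ball, diameter 20 mm, 33 g, at the start jammed side by side with another at the shoulder of the flask's neck
- ball2_center (a point): centre of a loose steel ball, diameter 20 mm, 33 g, at the start jammed side by side with another at the shoulder of the flask's neck
- ball3_center (a point): centre of a loose steel ball, diameter 20 mm, 33 g, at the start jammed behind the other two at the shoulder of the flask's neck
- block_a: bystander: loose pale wooden block 120 x 45 x 22 mm; origin at its underside
- block_b: bystander: loose wooden block 100 x 50 x 22 mm; origin at its underside
- jar: bystander: amber jar, diameter 68, height 85 mm; origin at its underside
- blue_bottle: bystander: blue bottle, diameter 64, height 170 mm; origin at its underside
- tape: bystander: roll of brown tape lying flat, diameter 90, height 25 mm; origin at its underside
- brush: bystander: flat paint brush lying down, about 200 long mm; origin at its underside, on its length
- cup: bystander: white cup, diameter 72, height 80 mm; origin at its underside
Mind the look-alikes: they are no part of the job. What is meant by the bar is not brown, and is the smaller of those in its own colour.

How it is judged:
By the outcome, as a careful person would: the job done as asked, in the order asked, and still so for the second after the job is handed in, with the robot touching nothing.
It also fails if it takes over 61 s, if anything falls off the work surface, if the arm or the gripper's body presses on something with over 40 N, if the wrist force passes 120 N, or if a joint passes its speed limit or range.

ROBOT

A 7-joint arm with a two-finger parallel gripper is mounted at the origin on the work surface. World frame = base frame: x ahead of the robot, y to its left, z up, the work surface at z = 0. Lengths are in m, angles in degrees, forces in N, time in s.
With the tool pointing down it reaches from about 0.425 to 0.875 m from the base axis. Payload 9.9 kg.
Tool frame: the origin (TCP) lies at the very end of the fingers, on their centre line; the grasp point (between the pads) lies 19 mm behind it; z points along the fingers, y is the line along which they close (so a half turn about z gives the same grasp; the last joint's range is limited). The gripper opens to 85 mm and grips with 20 to 120 N. Pads are 22 mm wide; open, the fingers measure 114 mm over their backs; the gripper's body (76 mm by 85 mm) begins 54 mm behind the grasp point. The pads swing forward as they close: fully open they stand 13 mm farther back than shut.
Start: joints at [58.797, 32.985, 1.427, 82.34, -0.859, 64.687, -3.237], TCP at [0.3, -0.605, 0.231] pointing down, gripper open.
Joint ranges: [-157.87, 157.87], [-19.46, 123.44], [-87.15, 90], [11.01, 140.99], [-62.26, 242.26], [9.8, 113.94], [-161.44, 161.44]. Speed limits (degrees/s): [127.2, 127.2, 172.46, 172.46, 180, 180, 180].

INTERFACE

Orientations are given as a 3x3 rotation matrix whose columns are the frame's x, y, z axes.
In Python, from bench import * gives the robot as it stands.
- The arm moves only by the tool drive_tool, never from a script. Its argument "motion" is a list of rows, each an object with "offset": the shift along the world's x, y, z in units of 25 mm (1.0 is 25 mm), a list of three; "delta_rot": the turn, a rotation vector about the world's x, y, z in units of 5 degrees (1.0 is 5 degrees), a list of three. A call has 1 to 8 rows; each row is the pose to reach, as a shift and turn from the pose commanded when the call began; what a row does not reach only later rows make up. A row lasts 1/12 s, in which the tool goes at most 41.7 mm and 7.16 degrees, less where a joint would pass 70% of its speed; a pose out of reach is approached as far as the arm can. A call with a gripper value outside its range is refused whole. "hand" is the opening, from 0 (shut) to 1 (fully open), set as the call begins (left out, the last holds). The fingers move at their own pace and stop on an object; "squeeze" is the grip in N (left out, the last holds). Time passes only in rows, so rows that repeat a pose let the fingers close. It gives the time, the measured TCP pose, the force, the opening and the grip force at its end, in the units of the state.
- get_obs(): the state, without advancing time (a new reading comes with each control period).
- camera(name): name is "side" or "top"; returns a dict with "frame" (400x640x3 uint8, red, green, blue), "mtx" (3x3 intrinsics, pixels), "k1" (the pictures are not rectified: a ray, as slopes to the right and down, at radius r is drawn at 1 + k1 r^2 times it, then the intrinsics apply), "R" (3x3) and "t" (3): a world point X has camera coordinates R X + t. Camera axes: x right, y down, z forward; pixel columns grow to the right and rows downward; lengths in m; the calibration is good to about 2 mm. A picture is of the moment at which its call begins. There is no depth.
- sign_off(): hands the job in; it is judged then, once.
The state is a dict: "time": time; "joint_pos": joint angles; "joint_velocities": joint speeds; "joint_efforts": joint torques, N m; "tcp_pos": TCP position; "ee_rot": TCP orientation; "wrist_force": force on the tool from outside, world axes, zero at the start; "wrist_torque": the same for the moment, N m; "width": finger opening in m; "gripper_force": force on a finger pad.
Only numpy, scipy, OpenCV 4.12 (cv2) and the standard library are available. Lean on these libraries where they do the work, as an engineer would, in place of code of your own. Each camera call takes 0.05 s, during which the arm holds its last target. There are 200 camera calls.

## Working session

There is one attempt and no reset: what is moved stays moved. The work goes in short steps, Python scripts to look and compute and a tool call to move; the robot and the scene stay as the last step left them, time stands still between calls to the robot, and variables do not carry over. Pictures are saved under pics/ and viewed, at most 10 in all, crops included, and the job is handed in when it is done.

Besides the shell and the picture viewer there is one more tool, called as name([rows], argument=value, ...), one row to a line, values as JSON. drive_tool: Moves the arm, as the interface text tells. Its arguments: {"type":"object","properties":{"motion":{"type":"array"},"hand":{"type":"number"},"squeeze":{"type":"number"}},"required":["motion"]}

```bash
mkdir -p pics
cat > h.py <<'E'
from bench import *
import numpy as np, cv2
def snap(n):
    c=camera(n); np.savez('cam_%s.npz'%n,**c); return c
def load(n): return dict(np.load('cam_%s.npz'%n))
def proj(c,X):
    p=np.atleast_2d(X)@c['R'].T+c['t']; s=p[:,:2]/p[:,2:]; s=s*(1+c['k1']*(s**2).sum(1,keepdims=True))
    return np.c_[s,np.ones(len(s))]@c['mtx'].T[:,:2]
def ray(c,uv):
    d=np.array([float(c['k1']),0,0,0,0]); s=cv2.undistortPoints(np.array([[uv]],float),c['mtx'],d)[0,0]
    return -c['R'].T@c['t'], c['R'].T@np.r_[s,1]
def onz(c,uv,z):
    o,d=ray(c,uv); return o+d*(z-o[2])/d[2]
E
python3 - <<'E'
from h import *
for n in('top','side'):
    c=snap(n); cv2.imwrite(f'pics/{n}0.png',cv2.resize(c['frame'][:,:,::-1],(800,500),interpolation=cv2.INTER_CUBIC)); print(n,c['mtx'],c['k1'],-c['R'].T@c['t'],c['R'])
print(get_obs())
E
```

```text
top [[385.52066409   0.         322.97780305]
 [  0.         385.52066409 205.38324197]
 [  0.           0.           1.        ]] -0.010076072697447234 [0.41118655 0.00559759 1.50029672] [[-0.0020155  -0.99975334 -0.02211775]
 [-0.99830721  0.00329722 -0.05806757]
 [ 0.05812617  0.02196327 -0.99806761]]
side [[372.78543131   0.         319.56212756]
 [  0.         372.78543131 198.69020814]
 [  0.           0.           1.        ]] -0.02940822950061006 [0.24080043 0.75330753 1.00377425] [[-0.94014278 -0.34061002 -0.01078704]
 [-0.24522409  0.69816314 -0.67263168]
 [ 0.23663621 -0.62972458 -0.73989882]]
{'time': 0.1, 'joint_pos': array([58.79813357, 33.03032592,  1.42315994, 82.38135743, -0.85929132,
       64.6848583 , -3.23776782]), 'joint_velocities': array([ 0.07262854, -0.18544104,  0.05705448,  0.00098155,  0.04273247,
       -0.09800369,  0.0490101 ]), 'joint_efforts': array([ 5.82187437e-03, -7.67299533e+01,  2.25769490e+00, -2.86602509e+01,
        1.57684955e-02,  8.73680081e-03, -4.82599560e-06]), 'tcp_pos': array([ 0.29996848, -0.60424317,  0.23050117]), 'ee_rot': array([[ 8.95694222e-01,  4.44669903e-01, -7.33990745e-04],
       [ 4.44670502e-01, -8.95693269e-01,  1.30872147e-03],
       [-7.54815193e-05, -1.49859829e-03, -9.99998874e-01]]), 'wrist_force': array([-0.15971707,  0.40573648,  0.22079545]), 'wrist_torque': array([0.00313293, 0.00607031, 0.03484671]), 'gripper_force': 0.0, 'width': 0.08543724649924844}
```

View pics/top0.png

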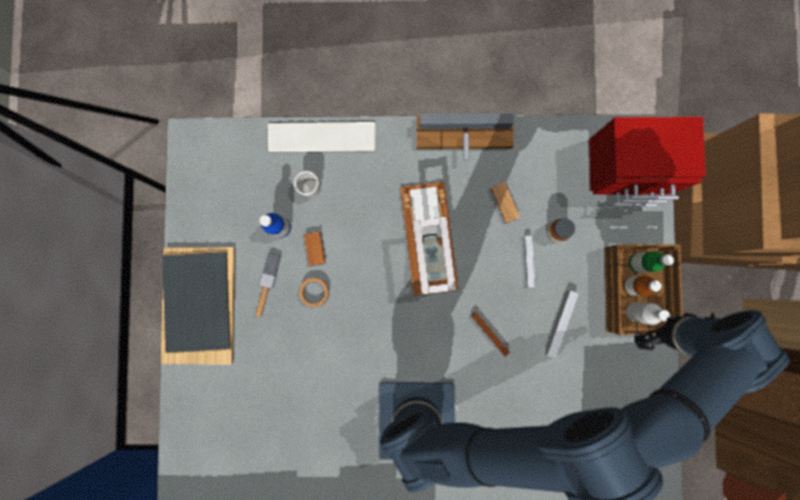

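View pics/side0.png

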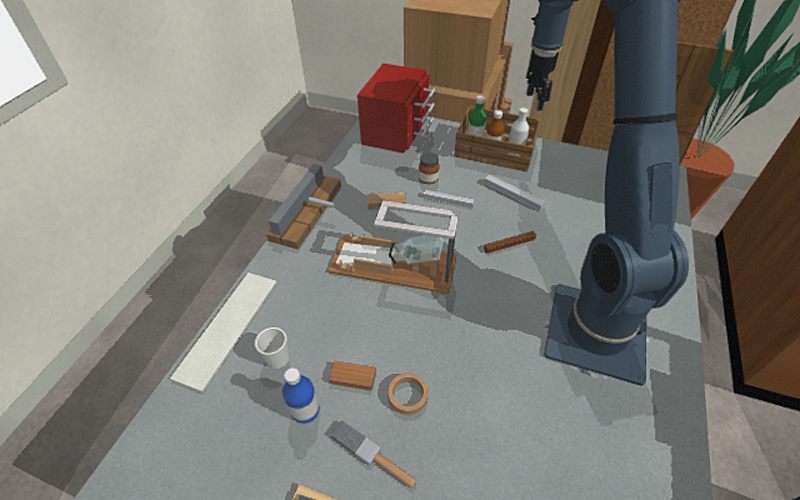

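The top view shows the stand at about (428,238) and two silver bars: a shorter one at (529,259) and a longer one at (562,320). The shorter is the bar. In the side view the flask and lamp frame are at (420,245) and the short bar is at (446,198). Next I'll enlarge both.

Run:
```python
from h import *
for n,(x,y,w,h) in dict(top=(310,135,130,110),side=(255,140,140,100)).items():
    c=load(n); f=c['frame'][y:y+h,x:x+w,::-1]
    s=min(800//w,600//h)
    cv2.imwrite(f'pics/{n}1.png',cv2.resize(f,None,fx=s,fy=s,interpolation=cv2.INTER_CUBIC)); print(n,s)
```

```text
top 5
side 5
```

View pics/top1.png

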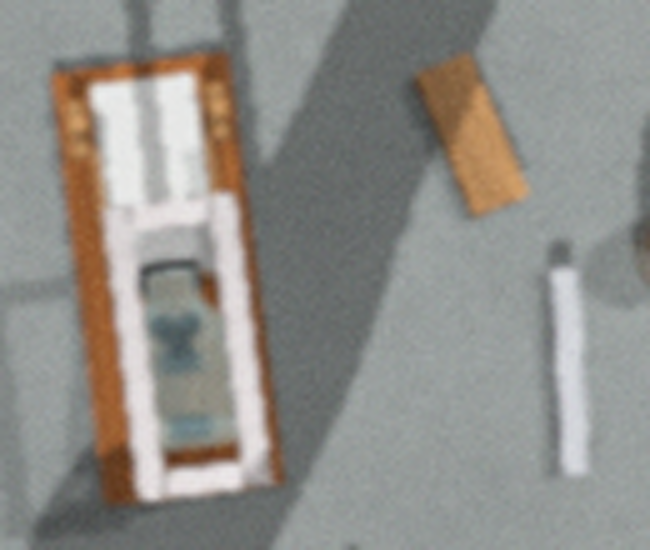

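View pics/side1.png

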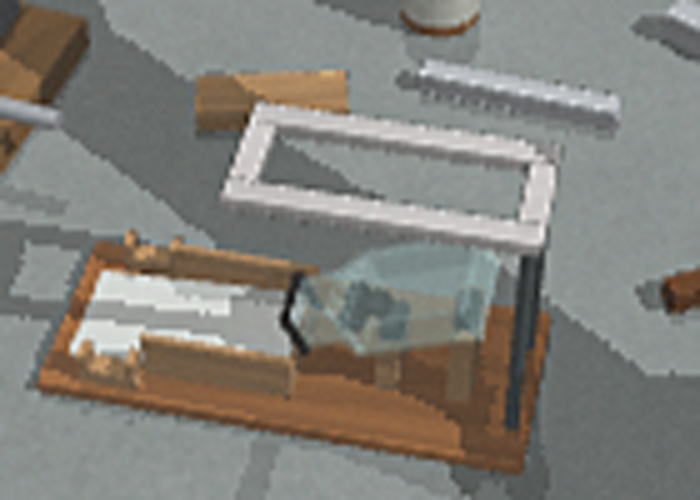

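The top crop shows the base corners at (52,70), (230,52), (107,503) and (285,483), the frame outline from (105,207) to (270,485), and the bar from (561,267) to (574,474). The side crop shows the base corners at (38,388), (523,470) and (98,240), and the bar along (425,62) to (618,98). Next I'll fit the poses.

```bash
cat > fit.py <<'E'
from h import *
from scipy.optimize import least_squares
T,S=load('top'),load('side')
def pts(off,l): return (np.array(l,float)+.5)/5-.5+np.array(off)
def model(p,P):
    P=np.array(P); c,s=np.cos(p[2]),np.sin(p[2]); return P@np.array([[c,s,0],[-s,c,0],[0,0,1]])+np.r_[p[:2],0]
def fit(p0,obs):
    f=lambda p:np.concatenate([(proj(c,model(p,P))-uv).ravel() for c,P,uv in obs])
    r=least_squares(f,p0,loss='soft_l1'); print(r.x[:2],np.degrees(r.x[2])); print(np.round(f(r.x).reshape(-1,2),1).tolist()); return r.x
to,so=(310,135),(255,140)
b=.012;q=.197
stand=fit([.6,0,-1.5],[(T,[[.07,-.155,b],[-.07,-.155,b],[.07,.185,b],[-.07,.185,b],[.045,.18,q],[-.045,.18,q],[.045,-.02,q],[-.045,-.02,q]],
 pts(to,[(52,70),(230,52),(107,503),(285,483),(137,500),(270,485),(105,207),(236,193)])),
 (S,[[.07,-.155,b],[.07,.185,b],[-.07,-.155,b],[-.045,-.02,q],[.045,-.02,q],[-.045,.18,q],[.045,.18,q]],pts(so,[(38,385),(523,458),(98,240),(257,102),(225,183),(555,155),(545,235)]))])
# sanity: where is stand +x? must be robot's left (+y)
bar=fit([.57,-.26,0],[(T,[[.08,.01,.02],[.08,-.01,.02],[-.08,.01,.02],[-.08,-.01,.02]],pts(to,[(546,268),(576,266),(559,476),(589,474)])),
 (S,[[.08,-.01,.02],[-.08,.01,.02],[-.08,-.01,.02]],pts(so,[(427,60),(618,114),(620,98)]))])
np.save('pose.npy',[stand,bar])
for n,P in dict(bar_place=[0,-.105,.034],mouth=[0,.015,.047],side=[-.035,.0,.0]).items(): print(n,model(stand,[P]))
E
python3 fit.py
```

```text
[ 0.57297238 -0.03807962] -263.12526389899665
[[-0.1, 0.4], [-0.1, -0.5], [-0.4, 0.5], [0.1, 0.1], [0.6, -0.2], [0.6, -0.4], [-0.2, -0.1], [-0.2, -0.6], [-0.1, -0.9], [0.3, 1.6], [0.2, -0.3], [0.2, -0.5], [-0.7, 2.4], [2.0, -2.1], [-0.2, 2.1]]
[ 0.48412367 -0.34513483] 2.681642683043049
[[0.4, -0.3], [-0.4, -0.2], [0.5, -0.2], [-0.3, -0.1], [0.1, 0.2], [0.1, 0.2], [0.7, 0.2]]
bar_place [[ 0.67721745 -0.02551122  0.034     ]]
mouth [[ 0.55808022 -0.03987511  0.047     ]]
side [[ 0.57716184 -0.07282798  0.        ]]
```

Both fits agree: the stand's yaw is 96.9°, its x points to the robot's left, and the bar's length matches. I'll move above the bar now.

drive_tool([
  {"offset": [7.36, 10.37, -4.0], "delta_rot": [0, 0, -4.74]},
  {"offset": [7.36, 10.37, -4.0], "delta_rot": [0, 0, -4.74]},
  {"offset": [7.36, 10.37, -4.0], "delta_rot": [0, 0, -4.74]},
  {"offset": [7.36, 10.37, -4.0], "delta_rot": [0, 0, -4.74]},
  {"offset": [7.36, 10.37, -4.0], "delta_rot": [0, 0, -4.74]},
  {"offset": [7.36, 10.37, -4.0], "delta_rot": [0, 0, -4.74]},
  {"offset": [7.36, 10.37, -4.0], "delta_rot": [0, 0, -4.74]},
  {"offset": [7.36, 10.37, -4.0], "delta_rot": [0, 0, -4.74]},
], hand=1)

```text
time: 0.77
tcp_pos: [0.4848, -0.3435, 0.1306]
ee_rot: [[0.999, 0.047, -0.0], [0.047, -0.999, 0.0], [-0.0, -0.0, -1.0]]
wrist_force: [0.4, -0.9, 0.0]
width: 0.0855
gripper_force: 0.0
```

drive_tool([
  {"offset": [0, 0, -1.5]},
  {"offset": [0, 0, -3]},
  {"offset": [0, 0, -4]},
  {"offset": [0, 0, -4.6]},
  {"offset": [0, 0, -4.9]},
  {"offset": [0, 0, -5.1]},
  {"offset": [0, 0, -5.1]},
  {"offset": [0, 0, -5.1]},
])

```text
schema error: expected keys offset, delta_rot
```

drive_tool([
  {"offset": [0, 0, 0]},
  {"offset": [0, 0, 0]},
  {"offset": [0, 0, 0]},
  {"offset": [0, 0, 0]},
  {"offset": [0, 0, 0]},
  {"offset": [0, 0, 0]},
  {"offset": [0, 0, 0]},
  {"offset": [0, 0, 0]},
], hand=0, squeeze=50)

```text
schema error: expected keys offset, delta_rot
```

drive_tool([
  {"offset": [0, 0, -1.5], "delta_rot": [0, 0, 0]},
  {"offset": [0, 0, -3], "delta_rot": [0, 0, 0]},
  {"offset": [0, 0, -4], "delta_rot": [0, 0, 0]},
  {"offset": [0, 0, -4.6], "delta_rot": [0, 0, 0]},
  {"offset": [0, 0, -4.9], "delta_rot": [0, 0, 0]},
  {"offset": [0, 0, -5.1], "delta_rot": [0, 0, 0]},
  {"offset": [0, 0, -5.1], "delta_rot": [0, 0, 0]},
])

```text
time: 1.35
tcp_pos: [0.4839, -0.3453, 0.0033]
ee_rot: [[0.999, 0.047, -0.001], [0.047, -0.999, 0.0], [-0.001, -0.0, -1.0]]
wrist_force: [0.1, 0.4, -0.1]
width: 0.0854
gripper_force: 0.0
```

drive_tool([
  {"offset": [0, 0, 0], "delta_rot": [0, 0, 0]},
  {"offset": [0, 0, 0], "delta_rot": [0, 0, 0]},
  {"offset": [0, 0, 0], "delta_rot": [0, 0, 0]},
  {"offset": [0, 0, 0], "delta_rot": [0, 0, 0]},
  {"offset": [0, 0, 0], "delta_rot": [0, 0, 0]},
  {"offset": [0, 0, 0], "delta_rot": [0, 0, 0]},
  {"offset": [0, 0, 0], "delta_rot": [0, 0, 0]},
  {"offset": [0, 0, 0], "delta_rot": [0, 0, 0]},
], hand=0, squeeze=50)

```text
time: 2.02
tcp_pos: [0.4845, -0.3456, 0.0045]
ee_rot: [[0.999, 0.047, 0.001], [0.047, -0.999, -0.001], [0.001, 0.001, -1.0]]
wrist_force: [-1.2, 0.6, 5.8]
width: 0.0189
gripper_force: 50.1
```

drive_tool([
  {"offset": [0, 0, 1.2], "delta_rot": [0, 0, 0]},
  {"offset": [0, 0, 2.6], "delta_rot": [0, 0, 0]},
  {"offset": [0, 0, 4], "delta_rot": [0, 0, 0]},
  {"offset": [1, 0, 5], "delta_rot": [0, 0, 1.2]},
  {"offset": [2.4, 0, 5], "delta_rot": [0, 0, 2.4]},
  {"offset": [4, 0, 5], "delta_rot": [0, 0, 3.6]},
  {"offset": [5.5, 0, 5], "delta_rot": [0, 0, 4.8]},
  {"offset": [6.8, 0, 5], "delta_rot": [0, 0, 6]},
])

```text
time: 2.68
tcp_pos: [0.6564, -0.3446, 0.1292]
ee_rot: [[0.838, 0.545, 0.001], [0.545, -0.838, 0.0], [0.001, 0.0, -1.0]]
wrist_force: [0.3, -0.7, -2.1]
width: 0.0184
gripper_force: 49.3
```

drive_tool([
  {"offset": [0.9, 1, 0], "delta_rot": [0, 0, 1.3]},
  {"offset": [0.9, 2.2, 0], "delta_rot": [0, 0, 2.6]},
  {"offset": [0.9, 3.5, 0], "delta_rot": [0, 0, 3.9]},
  {"offset": [0.9, 5, 0], "delta_rot": [0, 0, 5.2]},
  {"offset": [0.9, 6.3, 0], "delta_rot": [0, 0, 6.5]},
  {"offset": [0.9, 7.6, 0], "delta_rot": [0, 0, 7.8]},
  {"offset": [0.9, 9, 0], "delta_rot": [0, 0, 9.1]},
  {"offset": [0.9, 10, 0], "delta_rot": [0, 0, 10.4]},
])

```text
time: 3.35
tcp_pos: [0.6763, -0.0913, 0.1289]
ee_rot: [[0.084, 0.996, -0.0], [0.996, -0.084, 0.002], [0.001, -0.0, -1.0]]
wrist_force: [0.3, 0.6, -0.9]
width: 0.0187
gripper_force: 49.5
```

drive_tool([
  {"offset": [0, 1, 0], "delta_rot": [0, 0, 1.3]},
  {"offset": [0, 1.8, 0], "delta_rot": [0, 0, 2.2]},
  {"offset": [0.02, 2.4, 0], "delta_rot": [0, 0, 2.44]},
  {"offset": [0.02, 2.7, 0], "delta_rot": [0, 0, 2.44]},
  {"offset": [0.02, 2.79, 0], "delta_rot": [0, 0, 2.44]},
  {"offset": [0.02, 2.79, 0], "delta_rot": [0, 0, 2.44]},
])

```text
time: 3.85
tcp_pos: [0.6772, -0.0261, 0.1287]
ee_rot: [[-0.118, 0.993, -0.0], [0.993, 0.118, -0.001], [-0.001, -0.0, -1.0]]
wrist_force: [0.0, -0.4, -0.8]
width: 0.0188
gripper_force: 49.5
```

Run:
```python
from h import *
o=get_obs(); print(o['tcp_pos'],o['width'],o['joint_pos'])
ims=[]
for n,(x,y,w,h) in dict(top=(290,125,110,110),side=(250,110,150,110)).items():
    c=snap(n); f=c['frame'][y:y+h,x:x+w,::-1]
    ims.append(cv2.resize(f,None,fx=3,fy=3,interpolation=cv2.INTER_CUBIC))
cv2.imwrite('pics/a.png',np.hstack(ims))
```

```text
[ 0.67715809 -0.02608394  0.1286888 ] 0.01875125379451801 [  8.69400105  39.12700882 -18.18548632  88.44165562  14.00947609
  54.6951921   -7.03334383]
```

View pics/a.png

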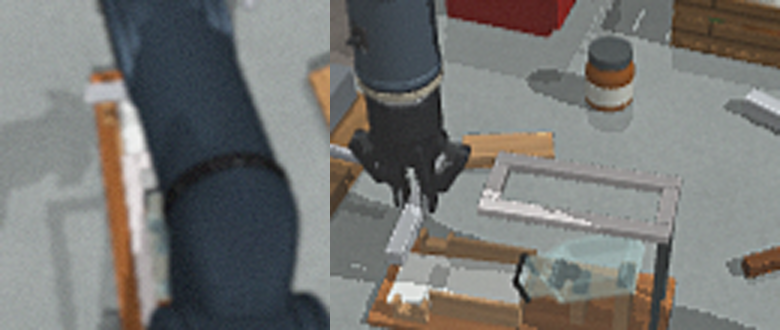

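The bar is held level above the rests; its near end is at about (405,230) in the right half. The frame is clear of the hand. I'll lower it.

drive_tool([
  {"offset": [0, 0, -0.8], "delta_rot": [0, 0, 0]},
  {"offset": [0, 0, -1.8], "delta_rot": [0, 0, 0]},
  {"offset": [0, 0, -2.6], "delta_rot": [0, 0, 0]},
  {"offset": [0, 0, -3.1], "delta_rot": [0, 0, 0]},
  {"offset": [0, 0, -3.4], "delta_rot": [0, 0, 0]},
  {"offset": [0, 0, -3.6], "delta_rot": [0, 0, 0]},
  {"offset": [0, 0, -3.7], "delta_rot": [0, 0, 0]},
  {"offset": [0, 0, -3.8], "delta_rot": [0, 0, 0]},
])

```text
time: 4.62
tcp_pos: [0.6778, -0.0258, 0.0344]
ee_rot: [[-0.12, 0.993, 0.001], [0.993, 0.12, -0.0], [-0.0, 0.001, -1.0]]
wrist_force: [-0.2, 0.9, -1.3]
width: 0.0189
gripper_force: 49.5
```

Run:
```python
from h import *
c=snap('side'); x,y,w,h=255,140,100,75
cv2.imwrite('pics/b.png',cv2.resize(c['frame'][y:y+h,x:x+w,::-1],None,fx=8,fy=8,interpolation=cv2.INTER_CUBIC))
```

```text
(no output)
```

View pics/b.png

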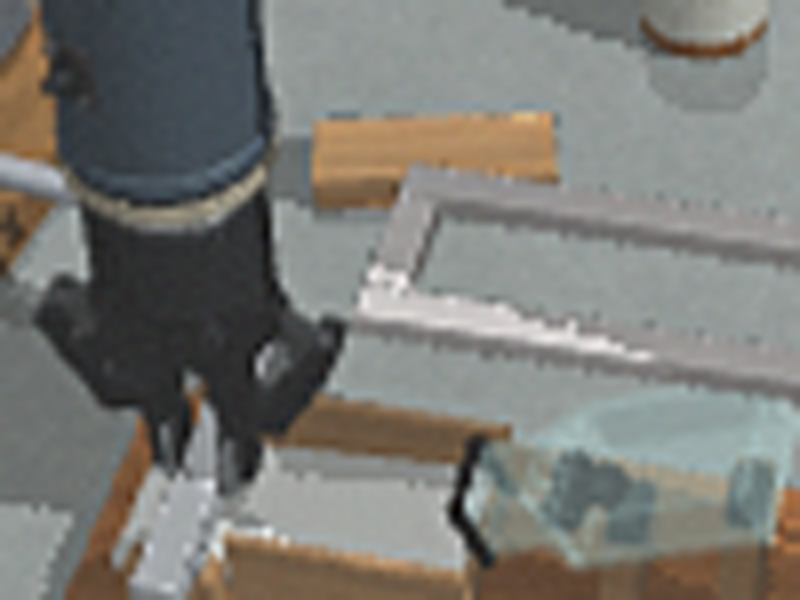

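The bar is already between the lips with no contact force. The side view shows its near end at about (180,540), inside the rest. I'll lower it the rest of the way and release.

drive_tool([
  {"offset": [0, 0, -0.1], "delta_rot": [0, 0, 0]},
  {"offset": [0, 0, -0.2], "delta_rot": [0, 0, 0]},
  {"offset": [0, 0, -0.26], "delta_rot": [0, 0, 0]},
  {"offset": [0, 0, -0.28], "delta_rot": [0, 0, 0]},
  {"offset": [0, 0, -0.28], "delta_rot": [0, 0, 0]},
])

```text
time: 5.08
tcp_pos: [0.6775, -0.0256, 0.0285]
ee_rot: [[-0.12, 0.993, 0.001], [0.993, 0.12, -0.0], [-0.0, 0.001, -1.0]]
wrist_force: [-3.7, -0.6, 12.4]
width: 0.019
gripper_force: 51.2
```

drive_tool([
  {"offset": [0, 0, 0], "delta_rot": [0, 0, 0]},
  {"offset": [0, 0, 0], "delta_rot": [0, 0, 0]},
  {"offset": [0, 0, 0], "delta_rot": [0, 0, 0]},
  {"offset": [0, 0, 0], "delta_rot": [0, 0, 0]},
], hand=0.6)

```text
time: 5.42
tcp_pos: [0.6772, -0.0256, 0.0268]
ee_rot: [[-0.12, 0.993, 0.0], [0.993, 0.12, 0.0], [0.0, 0.0, -1.0]]
wrist_force: [-0.3, -0.7, -0.1]
width: 0.0512
gripper_force: 0.0
```

drive_tool([
  {"offset": [0, 0, 0.6], "delta_rot": [0, 0, 0]},
  {"offset": [0, 0, 1.6], "delta_rot": [0, 0, 0]},
  {"offset": [0, 0, 3], "delta_rot": [0, 0, 0]},
  {"offset": [0, 0, 4.4], "delta_rot": [0, 0, 0]},
  {"offset": [0, -1.4, 5], "delta_rot": [0, 0, 0]},
  {"offset": [0, -3, 5], "delta_rot": [0, 0, 0]},
  {"offset": [0, -4.5, 5], "delta_rot": [0, 0, 0]},
  {"offset": [0, -6, 5], "delta_rot": [0, 0, 0]},
])

```text
time: 6.08
tcp_pos: [0.6771, -0.1774, 0.1524]
ee_rot: [[-0.121, 0.993, 0.001], [0.993, 0.121, -0.001], [-0.001, 0.001, -1.0]]
wrist_force: [-0.9, 1.0, -0.4]
width: 0.051
gripper_force: 0.0
```

drive_tool([
  {"offset": [-0.8, -2.2, 0], "delta_rot": [1.3, 0.15, 0]},
  {"offset": [-2.2, -2.2, 0], "delta_rot": [2.6, 0.3, 0]},
  {"offset": [-3.6, -2.2, -0.4], "delta_rot": [3.9, 0.46, 0]},
  {"offset": [-5, -2.2, -0.9], "delta_rot": [5.2, 0.62, 0]},
  {"offset": [-6.4, -2.2, -0.9], "delta_rot": [6.5, 0.78, 0]},
  {"offset": [-7.4, -2.2, -0.9], "delta_rot": [7.94, 0.96, 0]},
  {"offset": [-7.76, -2.2, -0.9], "delta_rot": [7.94, 0.96, 0]},
  {"offset": [-7.76, -2.2, -0.9], "delta_rot": [7.94, 0.96, 0]},
], hand=0)

```text
time: 6.75
tcp_pos: [0.4801, -0.2336, 0.1271]
ee_rot: [[-0.085, 0.993, -0.077], [0.76, 0.114, 0.639], [0.644, -0.004, -0.765]]
wrist_force: [0.1, 0.5, 0.3]
width: 0.0001
gripper_force: 0.0
```

Run:
```python
from h import *
o=get_obs(); print(o['tcp_pos'],o['ee_rot'],o['width'],o['joint_pos'])
st=np.load('pose.npy')[0]
def W(P):
    c,s=np.cos(st[2]),np.sin(st[2]); return np.array(P)@np.array([[c,s,0],[-s,c,0],[0,0,1]])+np.r_[st[:2],0]
print('pretap',W([-.075,.103,.081]))
c=snap('side'); d=c['frame'][:,:,::-1].copy()
x,y,w,h=255,120,100,110; im=cv2.resize(d[y:y+h,x:x+w],None,fx=4,fy=4,interpolation=cv2.INTER_CUBIC)
ims=[im]
c2=snap('top'); x2,y2=310,135; im2=cv2.resize(c2['frame'][y2:y2+h,x2:x2+w,::-1],None,fx=4,fy=4,interpolation=cv2.INTER_CUBIC)
for P in ([-.035,.103,.088],[.035,.103,.088],[.08,-.115,.044],[.08,-.095,.044],[-.08,-.105,.044],[-.035,.065,.071],[-.035,.141,.106]):
    for cc,I,a,b in((c,im,x,y),(c2,im2,x2,y2)):
        u=(proj(cc,W([P]))[0]-[a,b]+.5)*4; cv2.circle(I,tuple(int(v) for v in u),2,(0,0,255),-1)
cv2.imwrite('pics/c.png',np.hstack([im,im2]))
```

```text
[ 0.48007057 -0.23355945  0.12706956] [[-0.08463708  0.993459   -0.07665365]
 [ 0.76047171  0.11411259  0.63926606]
 [ 0.64383177 -0.00418732 -0.76515562]] 7.573125845004664e-05 [ 57.15590319  48.00735433 -33.5494057   90.16048328  -8.15985611
  71.94313116  38.4937385 ]
pretap [ 0.47969036 -0.1248694   0.081     ]
```

View pics/c.png

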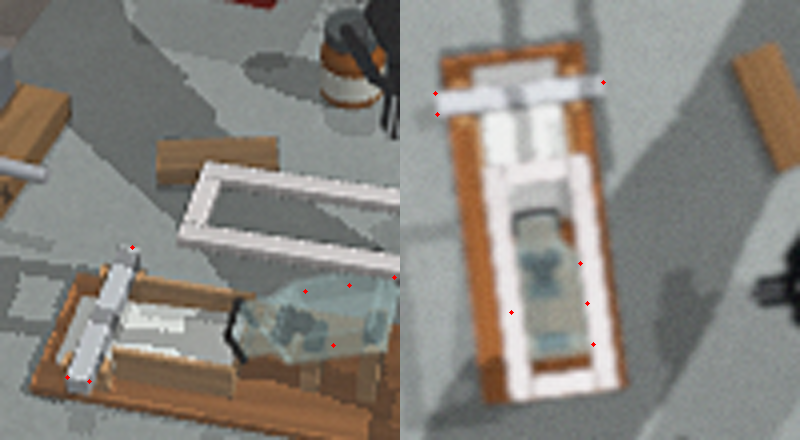

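The bar lies across both notches and is about centred: its ends fall at (80,378) and (132,250) in the side half, matching the prediction. The flask-side marks fit the flask. I'll move to 30 mm from the flask.

drive_tool([
  {"offset": [-0.13, 0, -0.8], "delta_rot": [0, 0, 0]},
  {"offset": [-0.13, 1, -1.94], "delta_rot": [0, 0, 0]},
  {"offset": [-0.13, 2.2, -1.94], "delta_rot": [0, 0, 0]},
  {"offset": [-0.13, 3.2, -1.94], "delta_rot": [0, 0, 0]},
  {"offset": [-0.13, 3.9, -1.94], "delta_rot": [0, 0, 0]},
  {"offset": [-0.13, 4.22, -1.94], "delta_rot": [0, 0, 0]},
  {"offset": [-0.13, 4.22, -1.94], "delta_rot": [0, 0, 0]},
  {"offset": [-0.13, 4.22, -1.94], "delta_rot": [0, 0, 0]},
])

```text
time: 7.52
tcp_pos: [0.4809, -0.1252, 0.0812]
ee_rot: [[-0.094, 0.993, -0.077], [0.762, 0.122, 0.636], [0.641, 0.001, -0.768]]
wrist_force: [0.6, -0.5, -0.1]
width: 0.0001
gripper_force: 0.0
```

drive_tool([
  {"offset": [-0.09, 0.74, 0], "delta_rot": [0, 0, 0]},
  {"offset": [-0.2, 1.64, 0], "delta_rot": [0, 0, 0]},
  {"offset": [-0.09, 0.74, 0], "delta_rot": [0, 0, 0]},
  {"offset": [0, 0, 0], "delta_rot": [0, 0, 0]},
  {"offset": [0, 0, 0], "delta_rot": [0, 0, 0]},
  {"offset": [0, 0, 0], "delta_rot": [0, 0, 0]},
])

```text
time: 8.02
tcp_pos: [0.4807, -0.1276, 0.0804]
ee_rot: [[-0.09, 0.993, -0.074], [0.762, 0.117, 0.637], [0.641, 0.001, -0.767]]
wrist_force: [0.7, -0.2, 0.3]
width: 0.0002
gripper_force: 0.0
```

```bash
cat > look.py <<'E'
from h import *
import sys
n=sys.argv[1]; ims=[]
for k,x,y in(('side',255,140),('top',310,135)):
    c=snap(k); ims.append(cv2.resize(c['frame'][y:y+110,x:x+100,::-1],None,fx=4,fy=4,interpolation=cv2.INTER_CUBIC))
cv2.imwrite(f'pics/{n}.png',np.hstack(ims)); print(get_obs()['time'])
E
python3 look.py d
```

```text
8.1167
```

View pics/d.png

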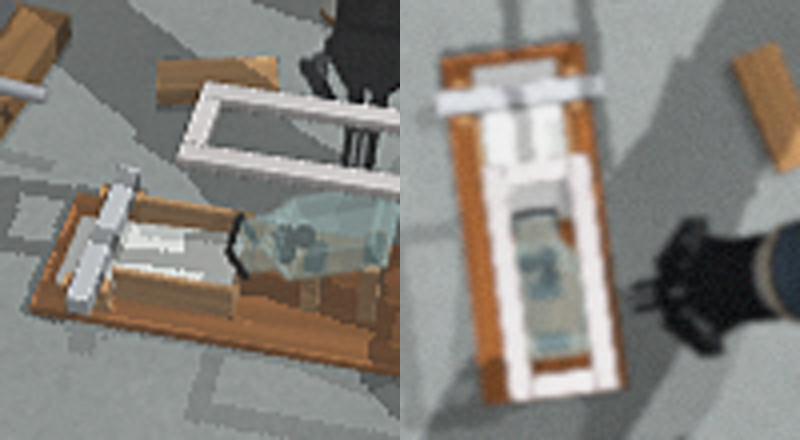

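The gripper stands clear of the flask and the three balls are still in the neck at about (300,240) in the left half. I'll tap again, reading the force at the peak.

drive_tool([
  {"offset": [-0.09, 0.74, 0], "delta_rot": [0, 0, 0]},
  {"offset": [-0.2, 1.64, 0], "delta_rot": [0, 0, 0]},
])

```text
time: 8.28
tcp_pos: [0.4755, -0.0851, 0.0804]
ee_rot: [[-0.09, 0.993, -0.075], [0.762, 0.117, 0.637], [0.642, 0.001, -0.767]]
wrist_force: [2.4, -3.4, 0.0]
width: 0.0003
gripper_force: 1.1
```

drive_tool([
  {"offset": [0, 0, 0], "delta_rot": [0, 0, 0]},
])

```text
time: 8.37
tcp_pos: [0.4742, -0.0804, 0.0815]
ee_rot: [[-0.095, 0.992, -0.08], [0.759, 0.124, 0.639], [0.644, 0.001, -0.765]]
wrist_force: [0.6, -4.1, 0.4]
width: 0.0
gripper_force: 2.5
```

drive_tool([
  {"offset": [0.11, -0.9, 0], "delta_rot": [0, 0, 0]},
  {"offset": [0.2, -1.64, 0], "delta_rot": [0, 0, 0]},
  {"offset": [0.2, -1.64, 0], "delta_rot": [0, 0, 0]},
  {"offset": [0.2, -1.64, 0], "delta_rot": [0, 0, 0]},
  {"offset": [0.2, -1.64, 0], "delta_rot": [0, 0, 0]},
])

```text
time: 8.78
tcp_pos: [0.4798, -0.1247, 0.0809]
ee_rot: [[-0.092, 0.993, -0.078], [0.76, 0.121, 0.638], [0.643, -0.0, -0.766]]
wrist_force: [-0.8, 0.2, 0.1]
width: -0.0002
gripper_force: 0.0
```

```bash
cat > balls.py <<'E'
from h import *
A=np.load('cam_side.npz')['frame']; c=snap('side'); B=c['frame']
# change map vs previous picture, and dark (steel) pixels on the tray / in the neck
x,y=255,140; sl=np.s_[y:y+75,x:x+100]
d=np.abs(A[sl].astype(int)-B[sl]).sum(2)>60
r=np.argwhere(d); print('changed',len(r),'u',np.percentile(r[:,1]+x,[5,50,95]) if len(r) else '','v',np.percentile(r[:,0]+y,[5,50,95]) if len(r) else '')
g=B[sl].min(2)
for row in range(40,75,2): print(''.join('#' if v<70 else '+' if v<105 else '.' if v<150 else ' ' for v in g[row]))
print(get_obs()['time'])
E
python3 balls.py
```

```text
changed 374 u [289.   317.5  345.35] v [156. 200. 210.]
.........................................+++.......                           ..+++++##++#.### .....
................................   .........++.++.+.............                           .+.......
..................................+............++.+++++++++.++.+............                        
.....+++.+++..............++   ..++..............+++..++..+++.++.++++++..+.++............           
...++..+++++++.+..+++++++.#      .+++.............++..+..+++....+..+..++.++++++.....................
....+............++#######.     +++##+++++..........+++++.++..++++...++............................+
...+......... ..++#######      .+###+#########+##+++++.+..++.++...+++...............................
...+. .........+++##. ...      .###+++++###+++#++#############++....................................
.++  ...... ..+++##.    .     ....##++#.  .+++###########+##+........ .............................+
.+.......... .++###   ........ .. .##+.          ........##..++....... ........................+...+
++++..........####     .....++                     . ....##...++................+..............+..++
++++..++....++###          .+..          .+.            +#   .... ...........+++++.........+..+...##
... . .....++###.         ....         .#+###.    .+++. ##+ .................++++..........+++...###
..........++###.   .      .            .####..   .+####. +##................+++++................###
.........+++##. .+.      +  +#+++++......         .####.  +##+.+++++++.................++++++++#####
........++####...#      .++.+#+##+#+###++#+++++....++...  +###########+..+++++++####################
...... .+########      .++.++##++++#+++++#++##+#+#+#+#+++++####################+##############+#####
.......++#######+     ..+#+++++++#++++++#+#++++++++++#####+################++#++####################
8.8333
```

Dark blobs have appeared on the tray, so the balls are running out. I'll back off and look.

drive_tool([
  {"offset": [0, -1, 0], "delta_rot": [0, 0, 0]},
  {"offset": [0, -2, 0], "delta_rot": [0, 0, 0]},
  {"offset": [0, -2, 0], "delta_rot": [0, 0, 0]},
  {"offset": [0, -2, 0], "delta_rot": [0, 0, 0]},
  {"offset": [0, -2, 0], "delta_rot": [0, 0, 0]},
  {"offset": [0, -2, 0], "delta_rot": [0, 0, 0]},
  {"offset": [0, -2, 0], "delta_rot": [0, 0, 0]},
  {"offset": [0, -2, 0], "delta_rot": [0, 0, 0]},
])

```text
time: 9.5
tcp_pos: [0.4799, -0.1742, 0.081]
ee_rot: [[-0.093, 0.993, -0.078], [0.76, 0.121, 0.638], [0.643, 0.0, -0.766]]
wrist_force: [-1.1, -0.4, -0.4]
width: 0.0005
gripper_force: 0.0
```

```bash
python3 look.py e
```

```text
9.6
```

View pics/e.png

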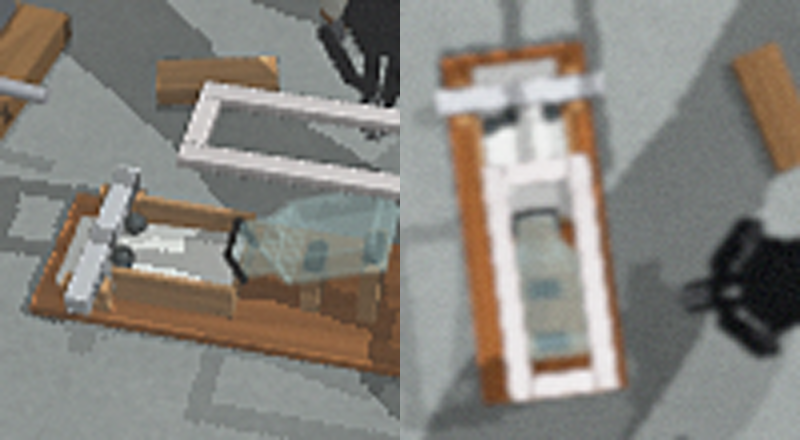

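Two balls are clearly behind the bar, at (135,222) and (122,256) in the side half. The third isn't certain, because the top half has a wide blob at (497,117). I'll take one averaged close-up.

Run:
```python
from h import *
st=np.load('pose.npy')[0]
ims=[]
for k,x,y,w,h in(('side',268,176,80,36),('top',325,153,36,27)):
    f=np.mean([camera(k)['frame'] for _ in range(6)],0).astype(np.uint8); np.save(k+'avg.npy',f)
    s=800//w if k=='side' else 11
    I=cv2.resize(f[y:y+h,x:x+w,::-1],None,fx=s,fy=s,interpolation=cv2.INTER_CUBIC)
    ims.append(cv2.copyMakeBorder(I,0,0,0,800-I.shape[1],cv2.BORDER_CONSTANT)[:600])
im=np.vstack(ims)
im=cv2.resize(im,None,fx=.9,fy=.9); print(im.shape)
cv2.imwrite('pics/f.png',im[:600])
```

```text
(591, 720, 3)
```

View pics/f.png

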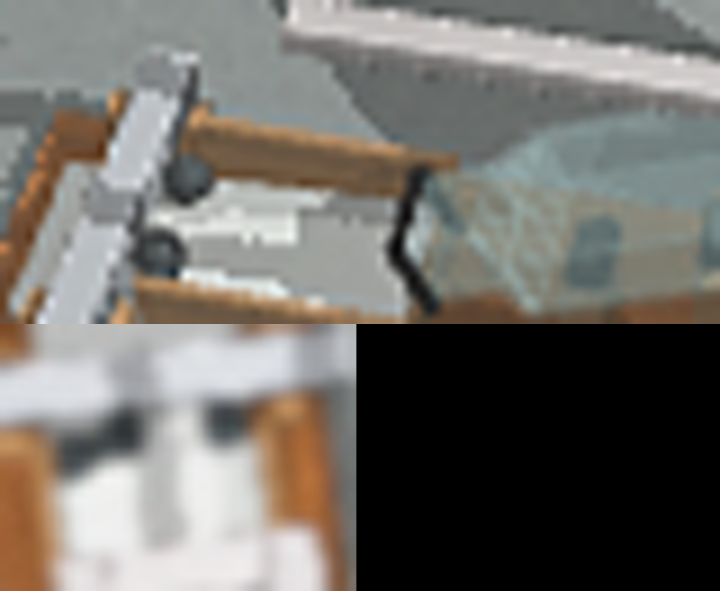

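Run:
```python
from h import *
st=np.load('pose.npy')[0]; c_,s_=np.cos(st[2]),np.sin(st[2]); M=np.array([[c_,s_,0],[-s_,c_,0],[0,0,1]])
T,S=load('top'),load('side')
f=np.load('sideavg.npy'); t=np.load('topavg.npy')
for p in((122,430),(80,455),(228,420)):
    uv=((p[0]/.9+.5)/11-.5+325,((p[1]/.9-360)+.5)/11-.5+153)
    W=onz(T,uv,.027); q=proj(S,W[None])[0]; print('stand',np.round((W-np.r_[st[:2],0])@M.T*1000),'sidecrop',(q-[268,176]+.5)*10*.9)
x,y=325,153
g=t[y:y+27,x:x+36].min(2)
for r in range(6,16): print(' '.join('%3d'%v for v in g[r,3:26]))
print()
g=f[194:210,278:300].min(2)
for r in g: print(' '.join('%3d'%v for v in r))
```

```text
stand [ 12. -88.  27.] sidecrop [157.89614193 253.40726197]
stand [ 29. -81.  27.] sidecrop [164.08879979 289.6490035 ]
stand [-30. -87.  27.] sidecrop [190.72773288 177.83096564]
219 219 219 220 219 220 222 213 189 168 163 166 176 196 211 214 211 206 203 208 209 208 193
218 219 220 220 220 219 219 209 184 155 148 157 163 180 195 198 190 170 155 150 153 153 134
203 203 206 209 206 202 194 176 142 108 106 124 137 158 182 197 186 148 101  82  84  87  72
162 161 168 172 170 166 153 125  89  65  72 108 142 167 196 212 198 145  86  64  64  67  61
105 121 136 136 135 131 118  90  63  49  64 105 151 184 208 221 205 153  95  72  72  80  77
 83  99 110 100  91  91  84  72  60  53  63 110 157 185 202 213 210 174 122  95 102 122 115
 84  89  90  78  66  63  67  72  77  75  87 128 167 183 195 213 220 205 174 154 162 173 159
 80  88  82  79  68  74  90 121 137 141 148 161 177 187 196 219 232 231 218 207 207 207 183
 76  85  81  85  83 106 150 188 207 212 200 188 186 186 196 224 236 237 233 226 220 213 184
 71  89 107 119 135 169 207 235 239 237 222 196 186 187 197 223 236 238 236 230 223 215 187

[... 708 characters left out ...]
 188 194 195 142  70  64  58  54  74 177 171 167 166 166 164 162 223 164 220 221 222
185 188 194 166 126  61  70  84  98  44 103 159 156 154 154 154 152 169 151 166 165 165
184 188 217 149  78  51  71  82  90  68  88 161 158 157 156 155 157 155 157 154 155 154
186 190 169 140 115  65  54  66  69  58 114 157 153 150 152 155 156 156 156 156 157 157
186 196 120 137 133  86  80  92  70  45 220 220 214 213 216 153 150 151 151 150 152 156
189 187 137 137 131  90 101 101 100  90 149 147 202 202 225 215 216 215 214 214 215 156
192 164  88 117 110  67  69  78  77  83  91  89 117 114 127 126 148 146 201 200 226 220
185 144  78 105 130  65  63  67  65  67  69  67  68  71  71  76  92  90 117 116 129 129
```

Run:
```python
import numpy as np
t=np.load('topavg.npy').astype(int)[159:169,326:345]; f=np.load('sideavg.npy').astype(int)
for r in t: print(' '.join('%3d'%v for v in r[:,0]))
print()
for r in f[200:212,280:294]: print(' '.join('%3d/%3d'%(p[0],p[2]) for p in r))
print('flask'); 
for r in f[196:212:1,328:350]: print(' '.join('%3d'%p[0] for p in r))
```

```text
220 219 219 219 219 220 219 220 222 213 189 168 163 166 176 196 211 214 211
219 218 218 219 220 220 220 219 219 209 184 155 148 157 163 180 195 198 190
210 207 203 203 206 209 206 202 194 176 142 108 106 124 137 158 182 197 186
179 169 164 161 168 172 170 166 153 125  89  65  72 108 142 168 197 212 199
158 147 136 136 140 136 135 131 118  90  63  49  64 105 151 185 209 223 205
183 171 154 142 126 101  91  91  84  72  60  53  63 110 157 185 202 214 210
191 182 170 154 122  80  66  63  67  72  77  75  87 128 167 183 196 213 221
171 171 172 163 123  82  68  74  90 121 137 141 148 161 177 187 196 219 233
165 166 172 167 131  92  83 106 150 188 207 213 200 189 186 186 196 224 236
158 158 169 174 157 129 135 169 207 236 239 237 223 198 186 187 199 223 236

132/136 138/143 112/117  76/ 77 169/170 203/202 233/232 196/195 190/190 186/185 182/181 212/211 212/211 217/216
188/195 200/207  80/ 83  78/ 79 109/109 103/104 122/124 173/172 223/222 221/220 218/217 223/223 221/221 221/220
194/203 195/203 142/146  70/ 72  64/ 67  58/ 62  54/ 57  74/ 75 178/177 172/171 168/167 167/166 166/166 165/164
194
[... 1718 characters left out ...]
 139 137 103 101 101  97  91 106 126 128 127 126 127 126 127 129 108  85  85 100 109
136 130 122  90  89  92  88  84 111 124 125 126 126 127 126 127 129 114  91  90  86 104
132 128 108  86  88  88  88  90 114 124 125 125 125 125 125 124 126 124 120 144 145 138
136 127 116  94  85  87  85  97 113 123 126 127 127 128 127 128 129 125 149 152 152 152
131 127 125 120 121 112 112 115 115 125 128 122 123 121 124 121 116 106 110 112 112 111
129 128 124 126 125 121 121 107 103 105 116 113 111 110 110 111 111 101 100  99 101  99
113 109 109 106 106 106 102  88  92 114 114 113 112 110 112 108 107 100 101 102 102  94
 98  95 102 101 100 102  98  81  91  97 118 117 116 114 114 113 111 104 102 103 101 129
```

The third ball shows in the top view as a neutral dark lobe, far darker than the tray's shadow, at stand (28,-82). In the side view the near wall hides it. The flask now holds only its teal pads. I'll let things settle, check that nothing moves, and hand in.

drive_tool([
  {"offset": [0, -0.5, 0], "delta_rot": [0, 0, 0]},
  {"offset": [0, -1, 0], "delta_rot": [0, 0, 0]},
  {"offset": [0, -1, 0], "delta_rot": [0, 0, 0]},
  {"offset": [0, -1, 0], "delta_rot": [0, 0, 0]},
  {"offset": [0, -1, 0], "delta_rot": [0, 0, 0]},
  {"offset": [0, -1, 0], "delta_rot": [0, 0, 0]},
  {"offset": [0, -1, 0], "delta_rot": [0, 0, 0]},
  {"offset": [0, -1, 0], "delta_rot": [0, 0, 0]},
])

```text
time: 10.87
tcp_pos: [0.4799, -0.1997, 0.0809]
ee_rot: [[-0.093, 0.993, -0.077], [0.76, 0.121, 0.638], [0.643, 0.0, -0.766]]
wrist_force: [0.5, 0.3, 0.2]
width: 0.0001
gripper_force: 0.0
```

Run:
```python
from h import *
t=np.mean([camera('top')['frame'] for _ in range(6)],0); a=np.load('topavg.npy')
d=np.abs(t-a).max(2)[150:235,322:358]; print(d.max(), (d>25).sum())
if (d>25).sum()<10: print(sign_off())
```

```text
6.0 0
the job is handed in; nothing more can be done
None
```

I laid the bar in both notches and tapped the flask twice; all three balls now lie in the tray behind the bar (the third seen only from above), and I handed the job in at about 11 s.

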